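# Put the empty take-up reel on the slanted spindle

### The arm

A 6-joint arm with a two-finger parallel gripper is mounted at the origin on the work surface. World frame = base frame: x ahead of the robot, y to its left, z up, the work surface at z = 0. Lengths are in m, angles in rad, forces in N, time in s.
With the tool pointing down it reaches from about 0.225 to 0.875 m from the base axis. Payload 3.4 kg.
Tool frame: the origin (TCP) lies on the centre line of the jaws, within the pads' length; the fingertips stand ahead of it and the grasp point (between the pads) lies 5 mm behind it (robot.tip_extent is the z of the fingertips in the tool frame, in m); z points along the fingers, y is the line along which they close (so a half turn about z gives the same grasp; the last joint's range is limited). The gripper opens to 85 mm and grips with 20 to 120 N. Pads are 22 mm wide; open, the fingers measure 114 mm over their backs; the gripper's body (76 mm by 85 mm) begins 54 mm behind the grasp point. The pads swing forward as they close: fully open they stand 13 mm farther back than shut.
Start: joints at [-1.365, 0.276, 1.505, -0, 1.361, -0.121], TCP at [0.185, -0.545, 0.245] pointing down, gripper open.
Joint ranges: [-2.89, 2.89], [-0.75, 2.08], [0.22, 2.7], [-1.18, 4.32], [0.11, 2.71], [-2.7, 2.7]. Speed limits (rad/s): [2.57, 2.57, 3.14, 3.14, 3.14, 3.14].

### API

Orientations are given as a 3x3 rotation matrix whose columns are the frame's x, y, z axes.
In Python, from cell import robot, eyes, job, models gives the robot as it stands. The module is installed in compiled form; this text tells all that it offers.
- The arm moves only by the tool step_arm, never from a script. Its argument "targets" is text: rows parted by semicolons, each of 7 numbers parted by spaces: the shift along the tool's x, y, z in m, then the turn, a rotation vector about the tool's x, y, z in rad, then the opening, from 0 (shut) to 1 (fully open). A call has 1 to 5 rows; each row is the pose to reach, as a shift and turn from the pose commanded when the call began, along the tool's axes at that moment; what a row does not reach only later rows make up. A row lasts 1/12 s, in which the tool goes at most 41.7 mm and 7.16 degrees, less where a joint would pass 70% of its speed; a pose out of reach is approached as far as the arm can. A call with a gripper value outside its range is refused whole. The fingers move at their own pace and stop on an object; "squeeze" is the grip in N (left out, the last holds). Time passes only in rows, so rows that repeat a pose let the fingers close. It gives the time, the measured TCP pose, the force, the opening and the grip force at its end, in the units of the state.
- robot.get_obs(): the state, without advancing time (a new reading comes with each control period).
- eyes.camera(name): name is "scene" or "side" or "wrist"; returns a dict with "img" (480x640x3 uint8, blue, green, red), "depth" (480x640 float32, m along the optical axis (not along the pixel's ray), 0 where there is no reading), "K" (3x3 intrinsics, pixels), "rvec" (rotation vector, rad) and "tvec" (3), from world to camera coordinates, as OpenCV has them. Camera axes: x right, y down, z forward; pixel columns grow to the right and rows downward; lengths in m; the calibration is good to about 2 mm. The wrist camera is an equidistant fisheye: a pixel r from the principal point sees the ray r / f radians off the axis. A picture is of the moment at which its call begins.
- job.sign_off(): hands the job in; it is judged then, once.
Trained networks look in the newest picture that a camera, given by its name, has taken for a name from the list of things; names that differ only in an ending like _2 or _b are one class to them, and where a whole thing is asked for, a point or a joint stands for the part that bears it (a point fixed in the world has none). Each returns a list of dicts, best first, with "score" (0 to 1); they miss things now and then, are a little off and sometimes report something else, mostly with a low value. They report only what shows in the picture. A call takes as long as a camera call. They do not tell look-alikes from the thing itself.
- models.recognise(camera, query): "box" ([left, top, right, bottom] in pixels, round what is visible of it).
- models.masks_of(camera, query): "pixels" (480x640 bool, what is visible of it) and "box" ([left, top, right, bottom] in pixels, round what is visible of it).
- models.pinpoint(camera, query): "location" ([column, row] in pixels: a listed point, or the origin of a listed thing).
The state is a dict: "t": time; "joint_pos": joint angles; "qd": joint speeds; "tau": joint torques, N m; "tool_pos": TCP position; "tool_rot": TCP orientation; "wrist_force": force on the tool from outside, world axes, zero at the start; "torque": the same for the moment, N m; "gripper_width": finger opening in m; "finger_force": force on a finger pad.
Only numpy, scipy, OpenCV 4.12 (cv2) and the standard library are available. Lean on these libraries where they do the work, as an engineer would, in place of code of your own. Each camera call takes 0.05 s, during which the arm holds its last target. There are 200 camera calls.

### The job

Take the empty white reel by its collar and slide it, toothed side first, along the slanted spindle of the take-up stand. Press lightly and turn it until its notches drop over the drive lugs and it lies fully home on the disc, then let go. Never force it: keep the reel's push on the stand below 20 N. Leave everything else on the table where it is.

Things in the scene. Friction and masses are not known exactly. Their poses are not given: they have to be found in the camera images.
- reel: Empty white plastic take-up reel, standing on its toothed underside. Origin: centre of the underside; z up along the 24 mm through bore. 62 mm tall, 0.15 to 0.3 kg. From below: 0-7 mm six lands (radius 25-40 mm) with six open notches between them, every 60 degrees, 7 mm deep, 10-15 mm wide; flange 84 mm across at 7-10; barrel 48 mm at 10-26; flange 84 mm at 26-29; collar from 29 to 62 mm.
- collar (a point): Grip point of the reel: on its axis, 53 mm above its underside, inside the collar, a plain round tube 42 mm across and 33 mm tall above the upper flange. Axes as the reel's (a notch is centred 30 degrees from its x axis and every 60 degrees on).
- stand: Steel and grey stand fixed to the table: base 150 x 130 x 12 mm, origin: centre of its underside, front at its -x, turned roughly to the robot's left (+y). Its slanted spindle points up and to its front, 38 degrees from vertical. The spindle is braked. Round its foot: a dark drive disc, 82 mm across, with three round lugs 6 mm across, 6 mm tall, 120 degrees apart, 31 mm from the axis.
- seat (a point): On the spindle's axis in the disc's upper face (disc at rest), 115 mm above the table; the seated reel's origin lies here. z points out along the spindle; x, y are the stand's, NOT the lugs': the lugs' angle differs every time and is not given. The disc is sprung along the axis: it yields from 3 N, then 1 N per mm, hard stop after 10 mm.
- peg_tip (a point): Tip of the spindle, a round steel peg 21 mm in diameter; 78 mm from seat, last 12 mm tapered; axes as seat's. A reel standing on the lugs is 6 mm off the disc; turned 60 degrees at most, either way, its notches come over the lugs, the disc springs up into it and the resistance falls away. Turning on after that jams against the lugs.
- measure: plain steel measuring cup, 76 mm across, 60 mm tall; bystander, origin at the centre of its underside
- flat_reel: flat cardboard ring 90 mm across, 18 mm tall, without a collar; bystander, origin at the centre of its underside
- tin: closed tin, 50 mm across, 60 mm tall; bystander, origin at the centre of its underside
- cartons: small stack of flat cartons, about 100 x 75 mm, 36 mm tall; bystander, origin at the centre of its underside
- scoop: steel spoon lying flat, 150 mm long; bystander, origin under its middle
- stamp: hand stamp, 40 x 50 mm foot, 62 mm tall with its wooden grip; bystander, origin at the centre of its underside
Not all that is in view belongs to the job. Leave any orange look-alike of the stand alone.

How it is judged:
On the way:
1. the reel is threaded on the spindle, its underside within 45 mm of the disc (z of reel in the frame of seat between -0.012 and 0.045 m and angle between the z axis of reel and the z axis of seat, either way round below 0.07 rad and x of reel in the frame of seat between -0.004 and 0.004 m and y of reel in the frame of seat between -0.004 and 0.004 m), for 0.1 s.
At the end, for the whole second after the job is handed in: The reel is released and at rest on the spindle, its underside within 2.5 mm of the disc's resting face (lugs in the notches), centred within 4 mm and aligned with the spindle within 4 degrees (z of reel in the frame of seat between -0.004 and 0.0025 m and angle between the z axis of reel and the z axis of seat, either way round below 0.07 rad and x of reel in the frame of seat between -0.004 and 0.004 m and y of reel in the frame of seat between -0.004 and 0.004 m and linear speed of reel below 0.01 m/s and angular speed of reel below 0.1 rad/s and contact force between reel and the fingers below 0.1 N); the robot touches nothing.
It fails at once if the reel is pushed on the stand with more than 20 N (contact force between reel and stand above 20 N).
It fails at once if a bystander is moved by more than 25 mm (distance of any of measure, flat_reel, tin, cartons, scoop, stamp from where it was at the start of the episode above 0.025 m).
It also fails if it takes over 69 s, if anything falls off the work surface, if the arm or the gripper's body presses on something with over 40 N, if the wrist force passes 120 N, or if a joint passes its speed limit or range.

## Working session

There is one attempt and no reset: what is moved stays moved. The work goes in short steps, Python scripts to look and compute and a tool call to move; the robot and the scene stay as the last step left them, time stands still between calls to the robot, and variables do not carry over. Pictures are saved under pics/ and viewed, at most 10 in all, crops included, and the job is handed in when it is done.

Besides the shell and the picture viewer there is one more tool, called after "Request:" as a command line: name --argument value ..., lists and objects as JSON in quotes. step_arm: Moves the arm, as the interface text tells. Its arguments: {"type":"object","properties":{"targets":{"type":"string"},"squeeze":{"type":"number"}},"required":["targets"]}

```bash
mkdir -p pics; cat > h.py <<'E'
import numpy as np, cv2
from cell import robot, eyes, job, models
np.set_printoptions(precision=4, suppress=True)
def cam(n):
    c=eyes.camera(n); c['R']=cv2.Rodrigues(np.array(c['rvec'],float))[0]; c['t']=np.array(c['tvec'],float).ravel(); c['K']=np.array(c['K']); c['n']=n; return c
def world(c,uv,d):
    """pixels (N,2), depths -> world (pinhole; fisheye for wrist)"""
    uv=np.atleast_2d(uv).astype(float); K=c['K']
    p=np.c_[(uv[:,0]-K[0,2])/K[0,0],(uv[:,1]-K[1,2])/K[1,1]]
    if c['n']=='wrist':
        r=np.linalg.norm(p,axis=1,keepdims=True)+1e-12; p=p*np.tan(r)/r
    P=np.c_[p,np.ones(len(p))]*np.reshape(d,(-1,1))
    return (P-c['t'])@c['R']
def proj(c,X):
    P=np.atleast_2d(X)@c['R'].T+c['t']; p=P[:,:2]/P[:,2:]
    if c['n']=='wrist':
        r=np.linalg.norm(p,axis=1,keepdims=True)+1e-12; p=p*np.arctan(r)/r
    return p*[c['K'][0,0],c['K'][1,1]]+c['K'][:2,2]
def cloud(c,m):
    m=m&(c['depth']>0); v,u=np.nonzero(m); return world(c,np.c_[u,v],c['depth'][v,u])
E
python3 - <<'E'
from h import *
o=robot.get_obs(); print(o['t'],o['tool_pos'],o['tool_rot'],robot.tip_extent)
ims=[]
for n in ('scene','side'):
    c=cam(n); im=c['img'].copy(); print(n,-c['R'].T@c['t'])
    for q in ('reel','stand','measure','flat_reel','tin','cartons','scoop','stamp'):
        for r in models.masks_of(n,q)[:2]:
            P=cloud(c,r['pixels']); b=np.array(r['box'],int)
            print(q,round(r['score'],2),b,len(P),np.percentile(P,[3,50,97],axis=0).round(3).tolist() if len(P) else '')
            if r['score']>.4: cv2.rectangle(im,b[:2].tolist(),b[2:].tolist(),(0,0,255),1); cv2.putText(im,q,b[:2].tolist(),0,.4,(0,0,255),1)
    for q in ('collar','seat','peg_tip'):
        for r in models.pinpoint(n,q)[:3]:
            l=np.array(r['location']); print(q,round(r['score'],2),l)
            cv2.circle(im,l.astype(int).tolist(),3,(255,0,0),-1)
    cv2.imwrite(f'pics/{n}0.png',im)
E
```

```text
0.0 [ 0.1845 -0.5441  0.2444] [[ 0.9471  0.321  -0.0004]
 [ 0.321  -0.9471  0.0018]
 [ 0.0002 -0.0018 -1.    ]] 0.014
scene [1.4216 0.1716 1.2482]
reel 0.88 [367 304 400 337] 916 [[0.586, 0.109, 0.006], [0.631, 0.145, 0.03], [0.656, 0.18, 0.064]]
stand 0.82 [126 155 187 216] 2268 [[0.294, -0.669, 0.005], [0.363, -0.596, 0.018], [0.409, -0.533, 0.146]]
stand 0.69 [210 255 279 321] 3091 [[0.578, -0.282, 0.007], [0.652, -0.214, 0.018], [0.695, -0.153, 0.155]]
measure 0.52 [365 303 400 337] 875 [[0.596, 0.108, 0.007], [0.633, 0.144, 0.03], [0.656, 0.179, 0.064]]
tin 0.8 [319 285 340 311] 452 [[0.582, -0.026, 0.01], [0.612, -0.003, 0.054], [0.624, 0.018, 0.064]]
cartons 0.95 [179 206 209 236] 695 [[0.396, -0.466, 0.009], [0.441, -0.431, 0.035], [0.481, -0.404, 0.042]]
scoop 0.56 [210 253 280 321] 3139 [[0.574, -0.284, 0.005], [0.651, -0.214, 0.017], [0.695, -0.153, 0.155]]
stamp 0.83 [485 349 509 369] 419 [[0.638, 0.396, 0.006], [0.656, 0.418, 0.021], [0.673, 0.445, 0.063]]
collar 0.97 [382.6 311.1]
seat 0.91 [242.8 267.8]
seat 0.67 [156.2 167.1]
peg_tip 0.95 [162.4 154.2]
peg_tip 0.65 [2
[... 509 characters left out ...]
006], [0.622, -0.204, 0.015], [0.688, -0.149, 0.148]]
flat_reel 0.9 [272 168 304 189] 482 [[0.623, -0.479, 0.002], [0.663, -0.432, 0.018], [0.701, -0.394, 0.022]]
tin 0.96 [259 274 283 298] 542 [[0.575, -0.024, 0.0], [0.595, 0.009, 0.05], [0.62, 0.021, 0.063]]
cartons 0.63 [347 174 381 198] 681 [[0.39, -0.467, 0.001], [0.434, -0.42, 0.035], [0.479, -0.402, 0.04]]
scoop 0.75 [307 288 366 320] 595 [[0.371, -0.036, -0.001], [0.413, -0.002, 0.011], [0.501, 0.033, 0.021]]
stamp 0.64 [174 450 193 480] 681 [[0.628, 0.398, -0.0], [0.644, 0.429, 0.02], [0.667, 0.449, 0.062]]
collar 0.97 [241.9 331.5]
seat 0.92 [402.9 134.1]
seat 0.76 [281.8 208.1]
peg_tip 0.78 [274.5 201.8]
peg_tip 0.67 [398.1 128.7]
```

```bash
python3 - <<'E'
import cv2,numpy as np
a=cv2.imread('pics/scene0.png')[140:380,110:430]; b=cv2.imread('pics/side0.png')[110:380,160:440]
a=cv2.resize(a,None,fx=1.25*1.0,fy=1.25); b=cv2.resize(b,None,fx=1.4,fy=1.4)
h=max(a.shape[0],b.shape[0]); f=lambda x:np.pad(x,((0,h-x.shape[0]),(0,0),(0,0)))
cv2.imwrite('pics/c0.png',np.hstack([f(a),f(b)])[:, :800])
E
```

```text
(no output)
```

View pics/c0.png

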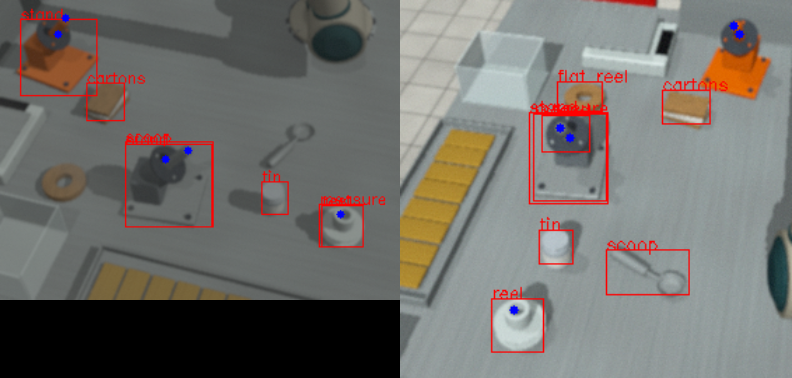

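The real (grey) stand is near (0.63,-0.21) with its spindle leaning toward +y, the reel near (0.615,0.145), and the orange look-alike near (0.36,-0.6). Next I triangulate them.

```bash
cat >> h.py <<'E'
from scipy.optimize import least_squares
from scipy.spatial.transform import Rotation as Rn
def tri(obs):
    "obs: list of (cam, uv)"
    f=lambda X: np.concatenate([(proj(c,X)[0]-uv) for c,uv in obs])
    s=least_squares(f,[.6,0,.1]); return s.x,np.abs(s.fun).max()
def tooldelta(pos,R):
    o=robot.get_obs(); R0=np.array(o['tool_rot']); 
    d=R0.T@(np.array(pos)-o['tool_pos']); w=Rn.from_matrix(R0.T@R).as_rotvec()
    print('delta',d.round(4),'rot',w.round(4),'deg',np.degrees(np.linalg.norm(w)).round(1)); return d,w
E
python3 - <<'E'
from h import *
cs={n:cam(n) for n in('scene','side','wrist')}
ax=np.array([0,np.sin(.663),np.cos(.663)])
pk={q:{n:[np.array(r['location']) for r in models.pinpoint(n,q)] for n in cs} for q in('collar','seat','peg_tip','stand')}
for q in pk:
    for a in pk[q]['scene']:
        for b in pk[q]['side']:
            X,e=tri([(cs['scene'],a),(cs['side'],b)])
            if e<6: print(q,a,b,X,e)
c=cs['wrist']; o=robot.get_obs(); R=np.array(o['tool_rot'])
print('wristcam in tool',R.T@(-c['R'].T@c['t']-o['tool_pos']),'\n',R.T@c['R'].T,c['K'])
cs_=cs['scene']
for n in('scene','side'):
    c=cs[n]
    for r in models.masks_of(n,'stand'):
        P=cloud(c,r['pixels']); m=(P[:,1]>-.35)
        B=P[m&(P[:,2]<.02)&(P[:,2]>.006)]
        if len(B)>200: print(n,'base rect',cv2.minAreaRect((B[:,:2]*1000).astype(np.float32)))
    r=models.masks_of(n,'reel')[0]; P=cloud(c,r['pixels']); T=P[(P[:,2]>.055)&(P[:,2]<.072)]; print(n,len(T),cv2.minEnclosingCircle((T[:,:2]*1000).astype(np.float32)),T[:,2].max())
cv2.imwrite('pics/w0.png',cs['wrist']['img'])
E
```

```text
collar [385.2 310.2] [243.8 331.2] [0.6155 0.1452 0.0609] 0.49384235204433935
seat [245.  268.8] [278.1 208.1] [ 0.6286 -0.2057  0.1148] 1.6699804618625365
seat [155.5 165.9] [405.4 137.4] [ 0.3353 -0.5886  0.1093] 0.4597899950883857
peg_tip [160.9 153. ] [400.2 127.3] [ 0.3516 -0.5482  0.1754] 1.2534619566942524
peg_tip [261.5 259.6] [276.2 203.7] [ 0.6218 -0.1649  0.1627] 0.11322615408610659
stand [245.4 295.8] [281.1 233.2] [ 0.6324 -0.2144  0.0061] 0.4944157270355731
stand [158.5 195.4] [398.7 164. ] [ 0.3449 -0.599  -0.0036] 0.7870886100687358
wristcam in tool [ 0.0668 -0.0002 -0.1294] 
 [[ 0.0003 -0.9646 -0.2636]
 [ 1.      0.0004 -0.0003]
 [ 0.0004 -0.2636  0.9646]] [[371.6483   0.     321.3938]
 [  0.     371.6483 235.2767]
 [  0.       0.       1.    ]]
scene base rect ((632.8609008789062, -223.1220703125), (133.86366271972656, 152.4663848876953), 6.000515460968018)
scene 149 ((620.983642578125, 143.32421875), 21.40423011779785) 0.06818265336429664
side base rect ((630.79541015625, -221.9113311767578), (128.8318328857422, 153.3002471923828), 5.697397232055664)
side 187 ((618.5852661132812, 144.95726013183594), 21.630422592163086) 0.06627191273722662
```

```bash
cat >> h.py <<'E'
def axes(th=np.radians(5.9)):
    f=np.array([-np.sin(th),np.cos(th),0]); u=np.array([0,0,1.]); s,c=np.sin(np.radians(38)),np.cos(np.radians(38))
    a=s*f+c*u; x=c*f-s*u; return a,x,f
def Rtool(a,x): z=-a; return np.c_[x,np.cross(z,x),z]
E
python3 - <<'E'
from h import *
a,x,f=axes(); seat=np.array([.6286,-.2057,.115])
print(seat+.18*a); tooldelta(seat+.18*a+[0,0,.03],Rtool(a,x))
E
```

```text
[ 0.6172 -0.0955  0.2568]
delta [ 0.5539 -0.2864 -0.0416] rot [-0.4455 -0.5584 -1.2941] deg 84.7
```

Request:
step_arm --targets "0 0 -0.04 0 0 0 1; 0.554 -0.286 -0.08 -0.4455 -0.5584 -1.2941 1; 0.554 -0.286 -0.08 -0.4455 -0.5584 -1.2941 1; 0.554 -0.286 -0.08 -0.4455 -0.5584 -1.2941 1; 0.554 -0.286 -0.08 -0.4455 -0.5584 -1.2941 1"

```text
t: 2.57
tool_pos: [0.3008, -0.4241, 0.2966]
tool_rot: [[0.709, 0.7, -0.081], [0.671, -0.706, -0.226], [-0.216, 0.106, -0.971]]
wrist_force: [1.7, 0.1, -0.1]
gripper_width: 0.0855
finger_force: 0.0
```

```bash
python3 - <<'E'
from h import *
a,x,f=axes(); seat=np.array([.6286,-.2057,.115])
print(robot.get_obs()['joint_pos'],robot.get_obs()['tool_pos']); tooldelta(seat+.18*a+[0,0,.03],Rtool(a,x))
E
```

```text
[-0.9547  0.1039  1.6259 -0.207   1.2765 -0.107 ] [ 0.3008 -0.4241  0.2966]
delta [ 0.447  -0.0113 -0.0905] rot [-0.2921 -0.3668 -0.8536] deg 55.8
```

Request:
step_arm --targets "0.447 -0.011 -0.09 -0.292 -0.367 -0.854 1; 0.447 -0.011 -0.09 -0.292 -0.367 -0.854 1; 0.447 -0.011 -0.09 -0.292 -0.367 -0.854 1; 0.447 -0.011 -0.09 -0.292 -0.367 -0.854 1; 0.447 -0.011 -0.09 -0.292 -0.367 -0.854 1"

```text
t: 2.98
tool_pos: [0.4465, -0.2735, 0.2925]
tool_rot: [[0.219, 0.975, -0.03], [0.842, -0.205, -0.499], [-0.493, 0.084, -0.866]]
wrist_force: [-0.2, -0.9, 0.0]
gripper_width: 0.0856
finger_force: 0.0
```

```bash
python3 - <<'E'
from h import *
a,x,f=axes(); seat=np.array([.6286,-.2057,.115])
print(robot.get_obs()['joint_pos'],robot.get_obs()['tool_pos']); tooldelta(seat+.18*a,Rtool(a,x))
E
```

```text
[-0.3615  0.1128  1.7174 -0.5383  1.1966  0.0392] [ 0.4465 -0.2735  0.2925]
delta [ 0.2049  0.127  -0.063 ] rot [-0.103  -0.1318 -0.3038] deg 19.9
```

Request:
step_arm --targets "0.205 0.127 -0.09 -0.103 -0.132 -0.304 1; 0.205 0.127 -0.09 -0.103 -0.132 -0.304 1; 0.205 0.127 -0.07 -0.103 -0.132 -0.304 1; 0.205 0.127 -0.07 -0.103 -0.132 -0.304 1; 0.205 0.127 -0.063 -0.103 -0.132 -0.304 1"

```text
t: 3.4
tool_pos: [0.5886, -0.1237, 0.2661]
tool_rot: [[-0.078, 0.995, 0.061], [0.786, 0.099, -0.611], [-0.614, 0.0, -0.79]]
wrist_force: [0.6, 0.0, 0.5]
gripper_width: 0.0856
finger_force: 0.0
```

Request:
step_arm --targets "0 0 0 0 0 0 1; 0 0 0 0 0 0 1; 0 0 0 0 0 0 1"

```text
t: 3.65
tool_pos: [0.5874, -0.1265, 0.2656]
tool_rot: [[-0.078, 0.995, 0.058], [0.786, 0.097, -0.611], [-0.614, -0.002, -0.79]]
wrist_force: [0.7, -0.2, -0.6]
gripper_width: 0.0852
finger_force: 0.0
```

```bash
python3 - <<'E'
from h import *
a,x,f=axes(); seat=np.array([.6286,-.2057,.115])
print(robot.get_obs()['joint_pos'],robot.get_obs()['tool_pos']); tooldelta(seat+.18*a,Rtool(a,x))
c=cam('wrist'); np.savez('w1.npz',**{k:c[k] for k in('img','depth','K','R','t')})
for q in('seat','peg_tip'):
  for r in models.pinpoint('wrist',q): print(q,r)
print(proj(c,[seat,seat+.078*a]))
cv2.imwrite('pics/w1.png',c['img'])
E
```

```text
[ 0.032   0.3084  1.5945 -0.6954  1.2724  0.1579] [ 0.5874 -0.1265  0.2656]
delta [ 0.0275  0.0327 -0.0103] rot [-0.0049 -0.0027 -0.0034] deg 0.4
seat {'location': [155.2, 334.9], 'score': 0.94}
seat {'location': [364.5, 189.4], 'score': 0.68}
peg_tip {'location': [381.5, 207.3], 'score': 0.61}
[[362.5941 185.1145]
 [375.8748 201.6716]]
```

View pics/w1.png

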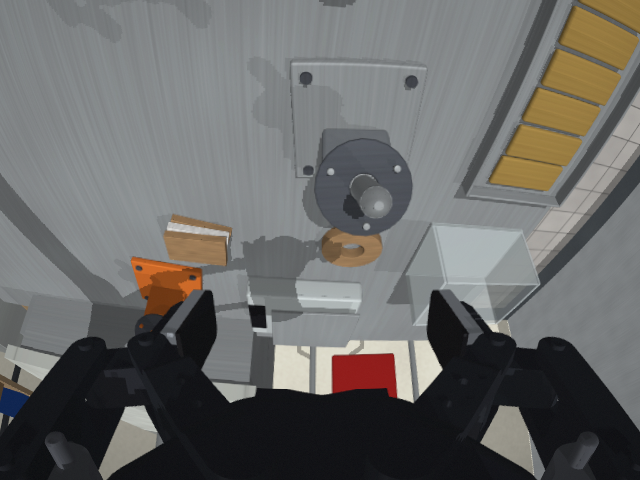

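The grey stand's disc is centred about (363,187), the peg tip is at about (376,203), and the lugs are at about (331,171), (398,169) and (367,227). I'll refine the seat frame from depth and get the lug angle.

```bash
cat > stand.py <<'E'
from h import *
def fit(c,seat,a,verbose=1):
    v,u=np.mgrid[0:480:1,0:640:1]; uv=np.c_[u.ravel(),v.ravel()]; d=c['depth'].ravel()
    pc=proj(c,seat)[0]; k=(d>0)&(np.hypot(*(uv-pc).T)<90); P=world(c,uv[k],d[k])
    for _ in range(6):
        q=P-seat; h=q@a; r=np.linalg.norm(q-np.outer(h,a),axis=1)
        D=P[(abs(h)<.004)&(r<.045)&(r>.014)]
        m=D.mean(0); n=np.linalg.svd(D-m)[2][2]; n*=np.sign(n[2]); 
        e1=np.cross(n,[1,0,0]); e1/=np.linalg.norm(e1); e2=np.cross(n,e1)
        xy=np.c_[(D-m)@e1,(D-m)@e2]; (cx,cy),rad=cv2.minEnclosingCircle((xy*1000).astype(np.float32))
        a=n; hull=cv2.convexHull((xy*1000).astype(np.float32))[:,0]
        s=least_squares(lambda p:np.hypot(*(hull-p[:2]).T)-p[2],[cx,cy,rad],loss='soft_l1')
        seat=m+e1*s.x[0]/1000+e2*s.x[1]/1000
    q=P-seat; h=q@a; r=np.linalg.norm(q-np.outer(h,a),axis=1)
    pk=P[(h>.02)&(h<.078)&(r<.016)]
    if verbose: print('n',len(D),'seat',seat,'a',a,'tilt',np.degrees(np.arccos(a[2])),'yaw f',np.degrees(np.arctan2(-a[0],a[1])),'rad',s.x[2]); print('peg h',(pk-seat).dot(a).max() if len(pk) else None)
    return seat,a
E
python3 - <<'E'
from stand import *
c=dict(np.load('w1.npz')); c['n']='wrist'; c['depth']=c['depth']
a,x,f=axes(); s,n=fit(c,np.array([.6286,-.2057,.115]),a)
a0,x,f=axes(np.arctan2(-n[0],n[1]))
# lugs: image points intersect plane h=6mm
xs=-x; ys=np.cross(a0,xs)   # stand x = -f tilted
for uv in [(331,171),(398,169),(367,227)]:
    p0=-c['R'].T@c['t']; d=world(c,[uv],[1.])[0]-p0
    P=p0+d*((s+.006*a0-p0)@a0)/(d@a0); q=P-s
    print(uv,P,'r',np.hypot(q@xs,q@ys),'ang',np.degrees(np.arctan2(q@ys,q@xs)))
print('proj seat',proj(c,[s,s+.078*a0]), [proj(c,s+.041*(np.cos(t)*xs+np.sin(t)*ys))[0].round(1) for t in (0,1.57,3.14,4.71)])
E
```

```text
n 5901 seat [ 0.6301 -0.2078  0.1157] a [-0.0573  0.6137  0.7874] tilt 38.052929380181105 yaw f 5.334146817280618 rad 40.70850116434269
peg h 0.0779796741777499
(331, 171) [ 0.6016 -0.1958  0.1119] r 0.030530997988280874 ang -116.99108127837074
(398, 169) [ 0.6549 -0.1888  0.1103] r 0.031226028220626745 ang 121.76512797819537
(367, 227) [ 0.6348 -0.2287  0.1399] r 0.031751591105477345 ang 4.980115095901469
proj seat [[363.9497 187.6192]
 [378.3512 204.9396]] [array([362.5, 236.1]), array([412.7, 188.6]), array([365. , 137.4]), array([313.7, 187.1])]
```

```bash
python3 - <<'E'
from h import *
a,x,f=axes(np.radians(5.3)); R=Rtool(a,x)
tooldelta([.60,.08,.25],R);tooldelta([.61,.23,.25],R);tooldelta([.61,.23,.13],R)
E
```

```text
delta [ 0.1724  0.033  -0.1129] rot [ 0.0019 -0.0026  0.0022] deg 0.2
delta [ 0.2896  0.0572 -0.204 ] rot [ 0.0019 -0.0026  0.0022] deg 0.2
delta [ 0.3632  0.0572 -0.1092] rot [ 0.0019 -0.0026  0.0022] deg 0.2
```

Request:
step_arm --targets "0.29 0.057 -0.204 0 0 0 1; 0.29 0.057 -0.204 0 0 0 1; 0.29 0.057 -0.204 0 0 0 1; 0.29 0.057 -0.204 0 0 0 1; 0.29 0.057 -0.204 0 0 0 1"

```text
t: 4.22
tool_pos: [0.6001, 0.0814, 0.2573]
tool_rot: [[-0.074, 0.996, 0.059], [0.786, 0.095, -0.61], [-0.613, 0.001, -0.79]]
wrist_force: [0.9, -0.9, 0.3]
gripper_width: 0.0854
finger_force: 0.0
```

```bash
python3 - <<'E'
from h import *
a,x,f=axes(np.radians(5.3)); R=Rtool(a,x)
print(robot.get_obs()['joint_pos'],robot.get_obs()['tool_pos'])
tooldelta([.61,.23,.25],R);tooldelta([.61,.23,.13],R)
E
```

```text
[ 0.3644  0.4248  1.431  -0.6343  1.5045  0.3853] [0.6001 0.0814 0.2573]
delta [ 0.1206  0.0239 -0.0844] rot [ 0.0023 -0.0031  0.0011] deg 0.2
delta [0.1942 0.0237 0.0104] rot [ 0.0023 -0.0031  0.0011] deg 0.2
```

Request:
step_arm --targets "0.12 0.024 -0.084 0 0 0 1; 0.12 0.024 -0.084 0 0 0 1; 0.12 0.024 -0.084 0 0 0 1; 0.12 0.024 -0.084 0 0 0 1; 0.194 0.024 0.01 0 0 0 1"

```text
t: 4.63
tool_pos: [0.6148, 0.2347, 0.2145]
tool_rot: [[-0.069, 0.995, 0.075], [0.791, 0.1, -0.603], [-0.608, 0.017, -0.794]]
wrist_force: [1.8, -0.1, 1.1]
gripper_width: 0.0854
finger_force: 0.0
```

```bash
python3 - <<'E'
from h import *
a,x,f=axes(np.radians(5.3)); R=Rtool(a,x)
print(robot.get_obs()['joint_pos'],robot.get_obs()['tool_pos'])
tooldelta([.61,.23,.13],R)
E
```

```text
[ 0.5546  0.5808  1.2598 -0.5856  1.604   0.5318] [0.6148 0.2347 0.2145]
delta [ 0.048  -0.0067  0.0696] rot [ 0.0188 -0.0099 -0.0042] deg 1.2
```

Request:
step_arm --targets "0.048 -0.007 0.07 0.015 -0.01 0 1; 0.048 -0.007 0.07 0.015 -0.01 0 1; 0.048 -0.007 0.07 0.015 -0.01 0 1; 0.048 -0.007 0.07 0.015 -0.01 0 1; 0.048 -0.007 0.07 0.015 -0.01 0 1"

```text
t: 5.05
tool_pos: [0.6053, 0.223, 0.1252]
tool_rot: [[-0.074, 0.996, 0.047], [0.78, 0.087, -0.62], [-0.621, -0.009, -0.783]]
wrist_force: [0.0, -0.4, 0.6]
gripper_width: 0.0853
finger_force: 0.0
```

```bash
python3 - <<'E'
from h import *
c=cam('wrist'); np.savez('w2.npz',**{k:c[k] for k in('img','depth','K','R','t')})
print(robot.get_obs()['tool_pos'], [ (q,models.pinpoint('wrist',q)) for q in ('collar','reel')], proj(c,[.618,.144,0]))
r=models.masks_of('wrist','reel')[0]; b=np.array(r['box'],int); print(r['score'],b)
P=cloud(c,r['pixels']); 
for lo,hi,R in((.055,.068,21),(.026,.033,42)):
    T=P[(P[:,2]>lo)&(P[:,2]<hi)]; print(len(T),cv2.minEnclosingCircle((T[:,:2]*1000).astype(np.float32)),np.percentile(T[:,2],[5,50,95]))
g=15; i=c['img'][b[1]-g:b[3]+g,b[0]-g:b[2]+g]; print('scale',min(5,600/i.shape[0],800/i.shape[1]))
s=min(5,600/i.shape[0],800/i.shape[1]); cv2.imwrite('pics/w2.png',cv2.resize(i,None,fx=s,fy=s,interpolation=cv2.INTER_CUBIC))
E
```

```text
[0.6057 0.2235 0.126 ] [('collar', [{'location': [328.5, 261.3], 'score': 0.98}, {'location': [313.6, 356.0], 'score': 0.62}]), ('reel', [{'location': [332.5, 204.9], 'score': 0.86}])] [[330.4573 204.0161]]
0.55 [272 166 389 291]
1931 ((618.295166015625, 145.53515625), 21.52387809753418) [0.0558 0.0619 0.0632]
4405 ((618.1944580078125, 145.97628784179688), 42.41511535644531) [0.0287 0.0297 0.0306]
scale 3.870967741935484
```

View pics/w2.png

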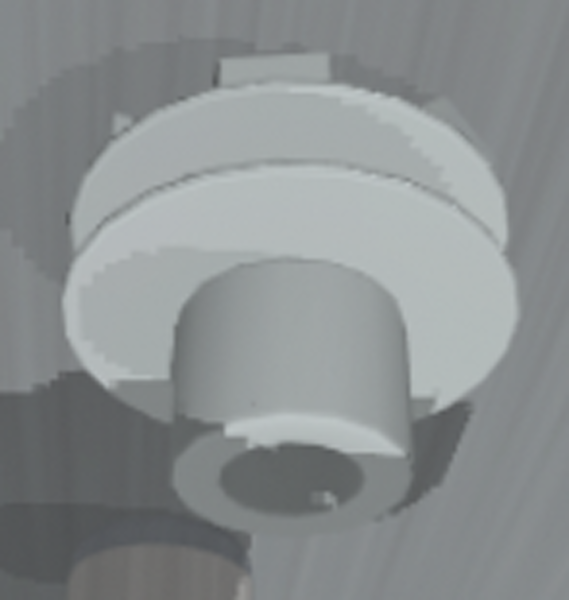

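The reel stands upside down in the view. One land faces the camera, with outer bottom corners at crop (220,58) and (329,53). Parts of its neighbours show at (118,115) and (440,98). I'll convert these to angles.

```bash
python3 - <<'E'
from h import *
c=dict(np.load('w2.npz')); c['n']='wrist'
ctr=np.array([.6183,.1457])
for p in [(220,58),(329,53),(118,115),(440,98),(432,98)]:
    uv=np.array(p)/3.871+[257-.5+.13,151-.5+.13]
    p0=-c['R'].T@c['t']; d=world(c,[uv],[1.])[0]-p0; P=p0-d*p0[2]/d[2]; q=P[:2]-ctr
    print(p,P,'r',np.hypot(*q)*1000,'ang',np.degrees(np.arctan2(q[1],q[0])))
E
```

```text
(220, 58) [0.6024 0.1824 0.    ] r 39.99143053064744 ang 113.49265039163404
(329, 53) [0.6212 0.1854 0.    ] r 39.844268635755625 ang 85.83559333599057
(118, 115) [0.5848 0.1665 0.    ] r 39.46078725044188 ang 148.15545983723678
(440, 98) [0.6426 0.1767 0.    ] r 39.329965410107484 ang 51.9034966040189
(432, 98) [ 0.6411  0.1765 -0.    ] r 38.31995677157692 ang 53.451123409359155
```

Notches lie near 10° (mod 60) in world yaw, and the lugs correspond to heading 38.6° mod 60. I'll grasp with tool-x heading 66.7° so the natural placing pose comes out aligned.

```bash
cat >> h.py <<'E'
def Rdown(h): h=np.radians(h); return Rtool(np.array([0,0,1.]),np.array([np.cos(h),np.sin(h),0]))
E
python3 - <<'E'
from h import *
tooldelta([.6183,.1455,.16],Rdown(66.7))
E
```

```text
delta [-0.0836  0.0059  0.0222] rot [0.1585 0.6562 0.4777] deg 47.4
```

Request:
step_arm --targets "-0.03 0 -0.02 0.16 0.656 0.478 1; -0.084 0.006 0.02 0.16 0.656 0.478 1; -0.084 0.006 0.022 0.16 0.656 0.478 1; -0.084 0.006 0.022 0.16 0.656 0.478 1; -0.084 0.006 0.022 0.16 0.656 0.478 1"

```text
t: 5.67
tool_pos: [0.6189, 0.1436, 0.1606]
tool_rot: [[0.289, 0.957, -0.019], [0.944, -0.289, -0.161], [-0.159, 0.029, -0.987]]
wrist_force: [0.2, 0.2, -1.3]
gripper_width: 0.0856
finger_force: 0.0
```

```bash
python3 - <<'E'
from h import *
tooldelta([.6183,.1455,.12],Rdown(66.7)); print(robot.get_obs()['joint_pos'])
E
```

```text
delta [ 0.0081 -0.0023  0.0398] rot [0.0378 0.1582 0.1112] deg 11.3
[ 0.2035  0.4531  1.4553 -0.1607  1.2882  0.5479]
```

Request:
step_arm --targets "0.008 -0.002 0.04 0.038 0.158 0.111 1; 0.008 -0.002 0.04 0.038 0.158 0.111 1; 0.008 -0.002 0.04 0.038 0.158 0.111 1; 0.008 -0.002 0.04 0.038 0.158 0.111 1; 0.008 -0.002 0.04 0.038 0.158 0.111 1"

```text
t: 6.08
tool_pos: [0.618, 0.147, 0.1186]
tool_rot: [[0.389, 0.921, -0.003], [0.921, -0.389, -0.006], [-0.006, -0.0, -1.0]]
wrist_force: [0.6, -0.5, 0.6]
gripper_width: 0.0852
finger_force: 0.0
```

```bash
python3 - <<'E'
from h import *
tooldelta([.6183,.1455,.052],Rdown(66.7))
c=cam('wrist')
for r in models.masks_of('wrist','reel')[:1]:
    P=cloud(c,r['pixels'])
    for lo,hi in((.055,.068),(.026,.033)):
        T=P[(P[:,2]>lo)&(P[:,2]<hi)]; print(len(T),cv2.minEnclosingCircle((T[:,:2]*1000).astype(np.float32)))
print(robot.get_obs()['tool_pos'])
E
```

```text
delta [-0.0009  0.0009  0.0666] rot [-0.0003  0.0064  0.007 ] deg 0.5
3343 ((618.1417236328125, 145.5945281982422), 21.205501556396484)
8425 ((618.2614135742188, 145.2109832763672), 42.14301300048828)
[0.6177 0.1478 0.118 ]
```

Request:
step_arm --targets "-0.001 0.001 0.03 0 0.006 0.007 1; -0.001 0.001 0.05 0 0.006 0.007 1; -0.001 0.001 0.066 0 0.006 0.007 1; -0.001 0.001 0.066 0 0.006 0.007 1"

```text
t: 6.52
tool_pos: [0.6146, 0.1459, 0.0477]
tool_rot: [[0.395, 0.919, -0.01], [0.919, -0.395, -0.001], [-0.005, -0.009, -1.0]]
wrist_force: [-1.2, 1.0, 0.9]
gripper_width: 0.0853
finger_force: 0.0
```

```bash
python3 - <<'E'
from h import *
tooldelta([.6183,.1455,.052],Rdown(66.7)); print(robot.tip_extent)
c=cam('wrist'); s=c['img']; cv2.imwrite('pics/w3.png',s)
E
```

```text
delta [ 0.0011  0.0035 -0.0044] rot [-0.0089  0.0047  0.0011] deg 0.6
0.014
```

View pics/w3.png

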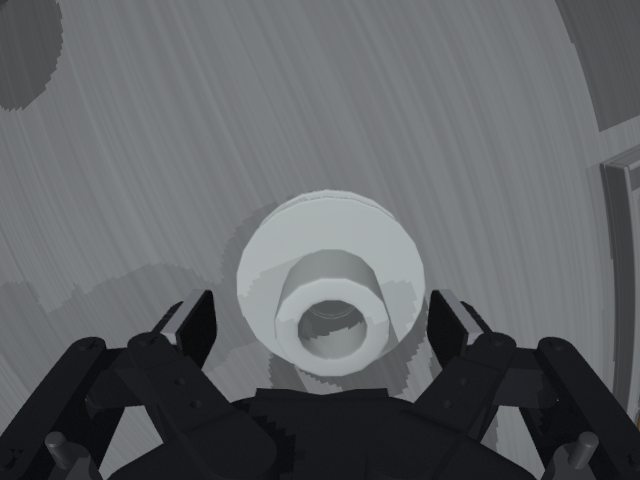

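The collar ring is centred near column 332 and the jaws near 323, which agrees with a 3.5 mm correction along tool y. I'll correct, then close.

Request:
step_arm --targets "0.001 0.0035 -0.0045 -0.009 0.005 0 1; 0.001 0.0035 -0.0045 -0.009 0.005 0 1; 0.001 0.0035 -0.0045 -0.009 0.005 0 1; 0.001 0.0035 -0.0045 -0.009 0.005 0 1"

```text
t: 6.9
tool_pos: [0.6213, 0.1447, 0.0566]
tool_rot: [[0.397, 0.918, 0.009], [0.918, -0.397, 0.002], [0.005, 0.007, -1.0]]
wrist_force: [0.9, -0.4, -0.5]
gripper_width: 0.0852
finger_force: 0.0
```

```bash
python3 - <<'E'
from h import *
tooldelta([.6183,.1455,.052],Rdown(66.7)); print(robot.get_obs()['wrist_force'])
E
```

```text
delta [-0.0005 -0.0031  0.0046] rot [ 0.0074 -0.0051 -0.0012] deg 0.5
[ 0.899  -0.4415 -0.4627]
```

Request:
step_arm --targets "0 0 0 0 0 0 1; 0 0 0 0 0 0 1; 0 0 0 0 0 0 1; 0 0 0 0 0 0 1"

```text
t: 7.23
tool_pos: [0.6203, 0.1443, 0.0551]
tool_rot: [[0.397, 0.918, 0.006], [0.918, -0.397, 0.001], [0.004, 0.005, -1.0]]
wrist_force: [-0.7, 0.1, 0.5]
gripper_width: 0.085
finger_force: 0.0
```

```bash
python3 - <<'E'
from h import *
for _ in range(4):
    tooldelta([.6183,.1455,.052],Rdown(66.7)); cam('wrist')
E
```

```text
delta [ 0.0003 -0.0023  0.0031] rot [ 0.005  -0.0037 -0.0015] deg 0.4
delta [ 0.0002 -0.0023  0.0031] rot [ 0.0049 -0.0037 -0.0015] deg 0.4
delta [ 0.0002 -0.0023  0.0031] rot [ 0.0049 -0.0037 -0.0015] deg 0.4
delta [ 0.0002 -0.0023  0.003 ] rot [ 0.0048 -0.0037 -0.0015] deg 0.4
```

Request:
step_arm --targets "0 0 0 0 0 0 1; 0 0 0 0 0 0 1; 0 0 0 0 0 0 1; 0 0 0 0 0 0 1; 0 0 0 0 0 0 1"

```text
t: 7.85
tool_pos: [0.6203, 0.1444, 0.0551]
tool_rot: [[0.397, 0.918, 0.006], [0.918, -0.397, 0.001], [0.004, 0.005, -1.0]]
wrist_force: [-0.2, 0.2, 0.4]
gripper_width: 0.0853
finger_force: 0.0
```

Request:
step_arm --targets "0 0 0 0 0 0 1; 0 0 0 0 0 0 1; 0 0 0 0 0 0 1; 0 0 0 0 0 0 1; 0 0 0 0 0 0 1"

```text
t: 8.27
tool_pos: [0.6204, 0.1444, 0.0551]
tool_rot: [[0.397, 0.918, 0.006], [0.918, -0.397, 0.001], [0.004, 0.005, -1.0]]
wrist_force: [-0.0, 0.8, 0.1]
gripper_width: 0.0855
finger_force: 0.0
```

```bash
python3 - <<'E'
from h import *
tooldelta([.6183,.1455,.052],Rdown(66.7))
E
```

```text
delta [ 0.0002 -0.0023  0.0031] rot [ 0.005  -0.0038 -0.0014] deg 0.4
```

Request:
step_arm --targets "0 -0.0022 0.002 0.005 -0.004 0 1; 0 -0.0022 0.002 0.005 -0.004 0 1; 0 -0.0022 0.002 0.005 -0.004 0 1; 0 -0.0022 0.002 0.005 -0.004 0 1"

```text
t: 8.6
tool_pos: [0.6183, 0.1454, 0.053]
tool_rot: [[0.397, 0.918, -0.0], [0.918, -0.397, -0.0], [-0.0, -0.0, -1.0]]
wrist_force: [-0.2, -0.1, -1.0]
gripper_width: 0.0852
finger_force: 0.0
```

```bash
python3 - <<'E'
from h import *
tooldelta([.6183,.1455,.052],Rdown(66.7))
E
```

```text
delta [ 0.0001 -0.      0.001 ] rot [-0.0001  0.0003 -0.0013] deg 0.1
```

Request:
step_arm --targets "0 0 0 0 0 0 0.3; 0 0 0 0 0 0 0.3; 0 0 0 0 0 0 0.3; 0 0 0 0 0 0 0.3; 0 0 0 0 0 0 0.3" --squeeze 40

```text
t: 9.02
tool_pos: [0.6186, 0.1453, 0.0535]
tool_rot: [[0.397, 0.918, 0.001], [0.918, -0.397, -0.0], [0.0, 0.001, -1.0]]
wrist_force: [0.3, -0.7, 2.2]
gripper_width: 0.0409
finger_force: 40.6
```

Request:
step_arm --targets "0 0 0 0 0 0 0.3; 0 0 0 0 0 0 0.3; 0 0 0 0 0 0 0.3; 0 0 0 0 0 0 0.3; 0 0 0 0 0 0 0.3"

```text
t: 9.43
tool_pos: [0.6186, 0.1453, 0.0535]
tool_rot: [[0.397, 0.918, 0.001], [0.918, -0.397, -0.0], [0.0, 0.001, -1.0]]
wrist_force: [-0.9, -0.2, 5.6]
gripper_width: 0.0411
finger_force: 40.7
```

```bash
cat >> h.py <<'E'
SEAT=np.array([.6301,-.2078,.115]); A,XF,F=axes(np.radians(5.33))
def place_R(lug=3.3,notch=10.0):
    Rp=np.c_[-XF,np.cross(A,-XF),A]@Rn.from_euler('z',lug,degrees=True).as_matrix()
    best=None
    for k in range(6):
        Rg=Rn.from_euler('z',notch+60*k,degrees=True).as_matrix(); T=Rp@Rg.T@Rdown(66.6)
        if best is None or T[:,0]@XF>best[:,0]@XF: best=T
    return best
def insert_tgt(h,**k): return tooldelta(SEAT+(h+.0535)*A,place_R(**k))
E
python3 - <<'E'
from h import *
print(place_R(),Rtool(A,XF)); insert_tgt(.14)
o=robot.get_obs(); print(o['wrist_force'],o['torque'])
E
```

```text
[[-0.0715  0.9958  0.0572]
 [ 0.7848  0.0915 -0.613 ]
 [-0.6157  0.0011 -0.788 ]] [[-0.0732  0.9957  0.0572]
 [ 0.7846  0.0929 -0.613 ]
 [-0.6157  0.     -0.788 ]]
delta [-0.215   0.0936 -0.214 ] rot [-0.1661 -0.6488 -0.4809] deg 47.2
[-0.8685 -0.217   5.5627] [-0.0859  0.0952 -0.0489]
```

Request:
step_arm --targets "0 0 -0.04 0 0 0 0.3; 0 0 -0.08 0 0 0 0.3; 0 0 -0.12 0 0 0 0.3; 0 0 -0.15 0 0 0 0.3; 0 0 -0.17 0 0 0 0.3"

```text
t: 9.85
tool_pos: [0.6193, 0.1455, 0.2262]
tool_rot: [[0.397, 0.918, 0.004], [0.918, -0.397, 0.0], [0.002, 0.003, -1.0]]
wrist_force: [0.7, -0.3, -2.3]
gripper_width: 0.041
finger_force: 41.6
```

```bash
python3 - <<'E'
from h import *
insert_tgt(.16)
o=robot.get_obs(); print(o['wrist_force'],o['torque'],o['joint_pos'],o['gripper_width'])
E
```

```text
delta [-0.2046  0.0872 -0.0571] rot [-0.163  -0.6499 -0.482 ] deg 47.3
[ 0.7056 -0.2935 -2.3142] [-0.0212 -0.0346  0.0155] [ 0.1215  0.3761  1.4019 -0.      1.3596  0.5296] 0.04100391313871849
```

Request:
step_arm --targets "-0.05 0.02 -0.05 -0.163 -0.65 -0.482 0.3; -0.205 0.087 -0.065 -0.163 -0.65 -0.482 0.3; -0.205 0.087 -0.06 -0.163 -0.65 -0.482 0.3; -0.205 0.087 -0.057 -0.163 -0.65 -0.482 0.3; -0.205 0.087 -0.057 -0.163 -0.65 -0.482 0.3"

```text
t: 10.27
tool_pos: [0.6174, -0.051, 0.2764]
tool_rot: [[0.034, 0.999, 0.012], [0.873, -0.023, -0.487], [-0.486, 0.027, -0.874]]
wrist_force: [-0.2, -1.3, -2.4]
gripper_width: 0.0412
finger_force: 41.5
```

```bash
python3 - <<'E'
from h import *
insert_tgt(.14); print(robot.get_obs()['joint_pos'])
E
```

```text
delta [-0.0289  0.0023  0.0264] rot [-0.0418 -0.1537 -0.1104] deg 11.1
[ 0.0812  0.3577  1.4161 -0.5138  1.4206  0.2039]
```

Request:
step_arm --targets "-0.029 0.002 0.01 -0.042 -0.154 -0.11 0.3; -0.029 0.002 0.02 -0.042 -0.154 -0.11 0.3; -0.029 0.002 0.026 -0.042 -0.154 -0.11 0.3; -0.029 0.002 0.026 -0.042 -0.154 -0.11 0.3; -0.029 0.002 0.026 -0.042 -0.154 -0.11 0.3"

```text
t: 10.68
tool_pos: [0.6181, -0.0875, 0.2669]
tool_rot: [[-0.067, 0.996, 0.054], [0.788, 0.086, -0.609], [-0.612, 0.002, -0.791]]
wrist_force: [1.3, 0.3, -1.6]
gripper_width: 0.0409
finger_force: 41.5
```

Request:
step_arm --targets "0 0 0 0 0 0 0.3; 0 0 0 0 0 0 0.3; 0 0 0 0 0 0 0.3; 0 0 0 0 0 0 0.3"

```text
t: 11.02
tool_pos: [0.6185, -0.0877, 0.2684]
tool_rot: [[-0.066, 0.996, 0.057], [0.787, 0.087, -0.61], [-0.613, 0.004, -0.79]]
wrist_force: [0.2, -0.3, -1.6]
gripper_width: 0.041
finger_force: 41.6
```

```bash
python3 - <<'E'
from h import *
insert_tgt(.10); 
c=cam('wrist'); im=c['img'].copy()
for p in proj(c,[SEAT,SEAT+.078*A]): cv2.circle(im,p.astype(int).tolist(),2,(0,0,255),-1)
for t in np.linspace(0,6.28,40):
    p=proj(c,SEAT+.041*(np.cos(t)*XF+np.sin(t)*np.cross(A,XF)))[0]; cv2.circle(im,p.astype(int).tolist(),1,(0,255,0),-1)
T=robot.get_obs(); TR=np.array(T['tool_rot']); 
for r,z in((.021,-.0085),(.042,.0245)):   # collar top, upper flange top in tool frame
  for t in np.linspace(0,6.28,40):
    p=proj(c,T['tool_pos']+TR@[r*np.cos(t),r*np.sin(t),z])[0]; cv2.circle(im,p.astype(int).tolist(),1,(255,0,255),-1)
cv2.imwrite('pics/w4.png',im)
E
```

```text
delta [-0.0008  0.0004  0.0416] rot [-0.0003 -0.0036 -0.0057] deg 0.4
```

View pics/w4.png

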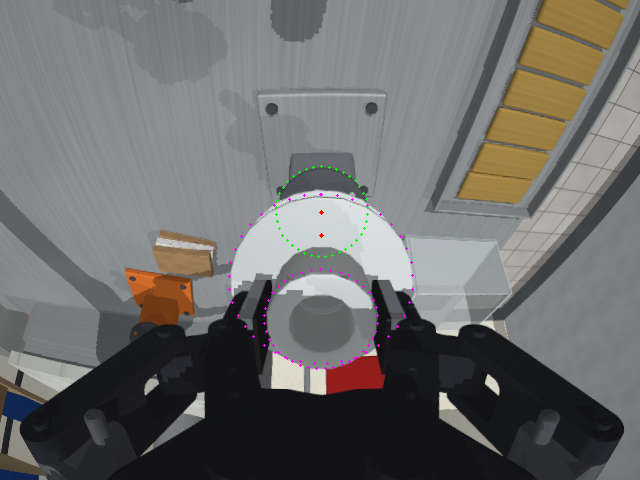

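The overlays of the held reel (collar centre about (321,320)) and of the disc (about (321,212)) match the picture to within about a millimetre. I can insert.

Request:
step_arm --targets "-0.0008 0.0004 0.015 0 -0.0036 -0.0057 0.3; -0.0008 0.0004 0.03 0 -0.0036 -0.0057 0.3; -0.0008 0.0004 0.0416 0 -0.0036 -0.0057 0.3; -0.0008 0.0004 0.0416 0 -0.0036 -0.0057 0.3; -0.0008 0.0004 0.0416 0 -0.0036 -0.0057 0.3"

```text
t: 11.48
tool_pos: [0.6206, -0.1142, 0.235]
tool_rot: [[-0.072, 0.996, 0.055], [0.785, 0.091, -0.613], [-0.616, -0.002, -0.788]]
wrist_force: [-0.2, -1.2, -2.4]
gripper_width: 0.0413
finger_force: 41.5
```

```bash
cat >> h.py <<'E'
def st():
    o=robot.get_obs(); q=np.array(o['tool_pos'])-SEAT; Rs=np.c_[-XF,np.cross(A,-XF),A]; p=Rs.T@q
    R=np.array(o['tool_rot']); tz=Rs.T@-R[:,2]
    print('h %.1fmm lat %s mm tilt %s deg'%((p[2]-.0535)*1e3,p[:2]*1e3,np.degrees(tz[:2])),'F tool',R.T@o['wrist_force'],'M tool',R.T@o['torque'],'t',o['t'])
E
python3 - <<'E'
from h import *
insert_tgt(.06); st()
E
```

```text
delta [-0.0002  0.0008  0.039 ] rot [-0.0025  0.0002  0.001 ] deg 0.2
h 99.0mm lat [-0.2182 -0.747 ] mm tilt [-0.0135  0.1458] deg F tool [ 0.5741 -0.2798  2.6323] M tool [-0.0079  0.526  -0.0026] t 11.4833
```

Request:
step_arm --targets "0 0.0008 0.008 -0.002 0 0 0.3; 0 0.0008 0.014 -0.002 0 0 0.3; 0 0.0008 0.02 -0.002 0 0 0.3; 0 0.0008 0.025 -0.002 0 0 0.3; 0 0.0008 0.03 -0.002 0 0 0.3"

```text
t: 11.9
tool_pos: [0.6234, -0.1325, 0.2114]
tool_rot: [[-0.072, 0.996, 0.058], [0.784, 0.093, -0.613], [-0.616, 0.001, -0.788]]
wrist_force: [0.1, -0.2, -1.8]
gripper_width: 0.0412
finger_force: 41.6
```

```bash
python3 - <<'E'
from h import *
st(); insert_tgt(.03)
E
```

```text
h 69.0mm lat [-0.2326  0.2919] mm tilt [-0.0171 -0.043 ] deg F tool [0.9564 0.0318 1.5343] M tool [0.0056 0.4957 0.0027] t 11.9
delta [-0.0002 -0.0003  0.039 ] rot [0.0008 0.0003 0.0009] deg 0.1
```

Request:
step_arm --targets "0 0 0.008 0 0 0 0.3; 0 0 0.016 0 0 0 0.3; 0 0 0.024 0 0 0 0.3; 0 0 0.032 0 0 0 0.3; 0 0 0.039 0 0 0 0.3"

```text
t: 12.32
tool_pos: [0.6255, -0.1568, 0.1802]
tool_rot: [[-0.072, 0.996, 0.057], [0.785, 0.092, -0.613], [-0.616, 0.001, -0.788]]
wrist_force: [0.1, -0.8, -1.8]
gripper_width: 0.0408
finger_force: 41.6
```

```bash
python3 - <<'E'
from h import *
st()
E
```

```text
h 29.4mm lat [-0.2453  0.1637] mm tilt [-0.015 -0.014] deg F tool [0.5206 0.0452 1.9104] M tool [0.0573 0.5174 0.0158] t 12.3167
```

Request:
step_arm --targets "0 0 0.006 0 0 0 0.3; 0 0 0.012 0 0 0 0.3; 0 0 0.017 0 0 0 0.3; 0 0 0.021 0 0 0 0.3; 0 0 0.021 0 0 0 0.3"

```text
t: 12.73
tool_pos: [0.6265, -0.1694, 0.1638]
tool_rot: [[-0.073, 0.996, 0.057], [0.785, 0.092, -0.613], [-0.616, 0.0, -0.788]]
wrist_force: [-0.8, -0.0, -1.1]
gripper_width: 0.0412
finger_force: 41.6
```

```bash
python3 - <<'E'
from h import *
st()
E
```

```text
h 8.7mm lat [-0.3356  0.0057] mm tilt [-0.0096  0.0198] deg F tool [ 0.711  -0.8139  0.8221] M tool [-0.0016  0.4804  0.0457] t 12.7333
```

Request:
step_arm --targets "0 0 0.0015 0 0 0 0.3; 0 0 0.0025 0 0 0 0.3; 0 0 0.0035 0 0 0 0.3; 0 0 0.0035 0 0 0 0.3; 0 0 0.0035 0 0 0 0.3"

```text
t: 13.15
tool_pos: [0.6271, -0.1711, 0.162]
tool_rot: [[-0.072, 0.996, 0.058], [0.784, 0.093, -0.613], [-0.616, 0.001, -0.788]]
wrist_force: [-0.7, -0.6, -1.8]
gripper_width: 0.0411
finger_force: 41.6
```

```bash
python3 - <<'E'
from h import *
st()
E
```

```text
h 6.2mm lat [-0.106   0.4692] mm tilt [-0.0239 -0.0641] deg F tool [ 0.688  -0.7483  1.693 ] M tool [ 0.0104  0.4954 -0.0455] t 13.15
```

Request:
step_arm --targets "0 0 0.001 0 0 0 0.3; 0 0 0.002 0 0 0 0.3; 0 0 0.003 0 0 0 0.3; 0 0 0.003 0 0 0 0.3; 0 0 0.003 0 0 0 0.3"

```text
t: 13.57
tool_pos: [0.6272, -0.173, 0.1593]
tool_rot: [[-0.072, 0.996, 0.058], [0.784, 0.093, -0.613], [-0.616, 0.001, -0.788]]
wrist_force: [-0.6, -0.5, -1.7]
gripper_width: 0.0411
finger_force: 41.6
```

```bash
python3 - <<'E'
from h import *
st()
E
```

```text
h 2.9mm lat [-0.1926  0.3342] mm tilt [-0.0186 -0.0348] deg F tool [ 0.7261 -0.668   1.6164] M tool [-0.016   0.4712 -0.0114] t 13.5667
```

No resistance below the lug height, so the notches are already over the lugs. I'll go on home.

Request:
step_arm --targets "0 0 0.001 0 0 0 0.3; 0 0 0.002 0 0 0 0.3; 0 0 0.0025 0 0 0 0.3; 0 0 0.0025 0 0 0 0.3; 0 0 0.0025 0 0 0 0.3"

```text
t: 13.98
tool_pos: [0.6274, -0.1746, 0.1574]
tool_rot: [[-0.072, 0.996, 0.058], [0.784, 0.093, -0.613], [-0.616, 0.001, -0.788]]
wrist_force: [0.6, -0.1, -1.8]
gripper_width: 0.041
finger_force: 41.6
```

```bash
python3 - <<'E'
from h import *
st()
E
```

```text
h 0.4mm lat [-0.149   0.3492] mm tilt [-0.0198 -0.0363] deg F tool [1.0471 0.6138 1.5251] M tool [-0.0162  0.4693 -0.0457] t 13.9833
```

Request:
step_arm --targets "0 0 0.0005 0 0 0 0.3; 0 0 0.001 0 0 0 0.3; 0 0 0.0015 0 0 0 0.3; 0 0 0.0015 0 0 0 0.3; 0 0 0.0015 0 0 0 0.3"

```text
t: 14.4
tool_pos: [0.6276, -0.1752, 0.1564]
tool_rot: [[-0.072, 0.996, 0.058], [0.785, 0.093, -0.613], [-0.616, 0.002, -0.788]]
wrist_force: [0.2, 2.4, 0.6]
gripper_width: 0.0414
finger_force: 41.8
```

```bash
python3 - <<'E'
from h import *
st()
E
```

```text
h -0.7mm lat [-0.2633  0.5116] mm tilt [-0.0065 -0.0695] deg F tool [ 1.4939  0.4244 -1.8728] M tool [0.0692 0.6551 0.0221] t 14.4
```

Request:
step_arm --targets "0 0 0 0 0 0 0.6; 0 0 0 0 0 0 0.8; 0 0 0 0 0 0 0.9; 0 0 0 0 0 0 0.9; 0 0 0 0 0 0 0.9"

```text
t: 14.82
tool_pos: [0.6276, -0.1756, 0.1564]
tool_rot: [[-0.072, 0.996, 0.058], [0.784, 0.093, -0.613], [-0.616, 0.001, -0.788]]
wrist_force: [-0.2, -0.1, 0.1]
gripper_width: 0.0769
finger_force: 0.0
```

```bash
python3 - <<'E'
from h import *
st(); o=robot.get_obs(); print(o['gripper_width'])
E
```

```text
h -1.0mm lat [0.0928 0.4516] mm tilt [-0.0402 -0.0513] deg F tool [-0.0855 -0.2488 -0.0528] M tool [-0.0134  0.3102  0.0143] t 14.8167
0.07689031207603476
```

Request:
step_arm --targets "0 0 -0.02 0 0 0 0.9; 0 0 -0.05 0 0 0 0.9; 0 0 -0.085 0 0 0 0.9; 0 0 -0.12 0 0 0 0.9; 0 0 -0.14 0 0 0 0.9"

```text
t: 15.23
tool_pos: [0.6202, -0.088, 0.27]
tool_rot: [[-0.07, 0.996, 0.062], [0.784, 0.094, -0.613], [-0.616, 0.006, -0.788]]
wrist_force: [0.8, 0.1, -0.2]
gripper_width: 0.0766
finger_force: 0.0
```

Request:
step_arm --targets "0 0 0 0 0 0 0.9; 0 0 0 0 0 0 0.9; 0 0 0 0 0 0 0.9; 0 0 0 0 0 0 0.9"

```text
t: 15.57
tool_pos: [0.6185, -0.0904, 0.2649]
tool_rot: [[-0.074, 0.996, 0.055], [0.784, 0.092, -0.613], [-0.616, -0.002, -0.788]]
wrist_force: [-0.2, -0.2, -1.0]
gripper_width: 0.0769
finger_force: 0.0
```

```bash
python3 - <<'E'
from h import *
c=cam('wrist'); im=c['img'].copy()
r=models.masks_of('wrist','reel')
for m in r: print(m['score'],m['box'])
v,u=np.mgrid[0:480,0:640]; pc=proj(c,SEAT+.03*A)[0]
k=(c['depth']>0)&(np.hypot(u-pc[0],v-pc[1])<110); P=cloud(c,k)
q=P-SEAT; h=q@A; rad=np.linalg.norm(q-np.outer(h,A),axis=1)
for lo,hi,r0,r1 in((.022,.036,.024,.041),(.055,.07,.013,.0205)):
    s=(h>lo)&(h<hi)&(rad>r0)&(rad<r1); D=P[s]; m=D.mean(0); n=np.linalg.svd(D-m)[2][2]; n*=np.sign(n[2])
    print(s.sum(),'h median',np.median(h[s])*1e3,np.percentile(h[s],[10,90])*1e3,'angle',np.degrees(np.arccos(min(1,n@A))))
cv2.imwrite('pics/w5.png',im)
E
```

```text
0.8 [275.7, 167.3, 376.2, 270.1]
4689 h median 29.51216413208764 [28.6458 30.4056] angle 0.0727122552464521
1368 h median 62.45935786734448 [61.5506 63.3293] angle 0.14197023489999996
```

View pics/w5.png

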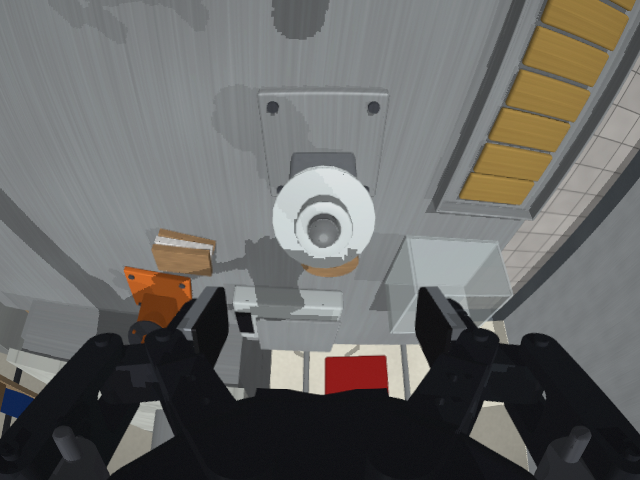

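The reel sits on the spindle (flange centred at about (324,218), peg tip at (324,230)). Its flange and collar heights put the underside 0.5 mm from the disc face and aligned within 0.2°, and the gripper is clear. I'll hand it in.

```bash
python3 -c "
from h import *
print(job.sign_off())"
```

```text
the job is handed in; nothing more can be done
None
```

The reel is seated fully home on the stand's disc with its notches over the lugs (underside measured about 0.5 mm from the disc face, tilt under 0.2°), released with the gripper clear; pressing it home showed about 3.5 N at the wrist, and the job was handed in after about 16 s.

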